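# Index the mitre fence of a shooting board and register a rail

### The arm

A 7-joint arm with a two-finger parallel gripper is mounted at the origin on a cart in front of the work surface, level with it; the furniture and walls round the work are solid. World frame = base frame: x ahead of the robot, y to its left, z up, the work surface at z = 0. Lengths are in m, angles in rad, forces in N, time in s.
With the tool pointing down it reaches from about 0.35 to 0.9 m from the base axis. Payload 8.1 kg.
Tool frame: the origin (TCP) lies midway between the tips of the shut fingers; the grasp point (between the pads) lies 19 mm behind it; z points along the fingers, y is the line along which they close (so a half turn about z gives the same grasp; the last joint's range is limited). The gripper opens to 85 mm and grips with 20 to 120 N. Pads are 22 mm wide; open, the fingers measure 114 mm over their backs; the gripper's body (76 mm by 85 mm) begins 54 mm behind the grasp point. The pads swing forward as they close: fully open they stand 13 mm farther back than shut.
Start: joints at [1.247, 0.434, 0.025, 1.573, -0.012, 1.134, -0.075], TCP at [0.137, -0.61, 0.207] pointing down, gripper open.
Joint ranges: [-2.62, 2.62], [-0.44, 2.09], [-1.27, 1.32], [0.08, 2.57], [-1.32, 4.46], [0.12, 2], [-2.74, 2.74]. Speed limits (rad/s): [2.22, 2.22, 3.01, 3.01, 3.14, 3.14, 3.14].

### API

Orientations are given as a unit quaternion [x, y, z, w].
In Python, from workcell import bot gives the robot as it stands. Calls block until the motion is done:
- bot.move_pose(position, orientation): joint-space move of the TCP to a pose.
- bot.move_l(position, velocity=0.15, orientation=None, force_limit=None): straight line of the TCP; orientation=None keeps the orientation; velocity is the mean speed in m/s. With force_limit (N) it stops when the force on the tool has changed by that much, and returns True; else False.
- bot.movej(angles): joint-space move.
- bot.grip(opening): opening from 0.0 (shut) to 1.0 (fully open); the grip force is fixed at half the most; returns when the fingers have stopped.
- bot.wait(seconds).
- bot.ik(position, orientation): joint angles nearest the present ones, or None.
- bot.snapshot(name): name is "scene" or "top"; returns a dict with "color" (400x640x3 uint8, red, green, blue), "camera_matrix" (3x3 intrinsics, pixels), "k1" (the pictures are not rectified: a ray, as slopes to the right and down, at radius r is drawn at 1 + k1 r^2 times it, then the intrinsics apply), "extrinsics" (4x4, takes a point from camera to world coordinates). Camera axes: x right, y up, looking along -z (the intrinsics and any distortion apply to the point x, -y, -z); pixel columns grow to the right and rows downward; lengths in m; the calibration is good to about 2 mm. A picture is of the moment at which its call begins. There is no depth.
A pose or a line that the arm cannot do raises bot.IKError and nothing moves.
- bot.finish_job(): hands the job in; it is judged then, once.
Readings, each from a call of its own:
- bot.current_time(): time.
- bot.current_joint_positions(): joint angles.
- bot.current_joint_vel(): joint speeds.
- bot.current_joint_efforts(): joint torques, N m.
- bot.current_tool_pos(): TCP position.
- bot.current_tcp_rot(): TCP orientation.
- bot.current_contact_force(): force on the tool from outside, world axes, zero at the start.
- bot.current_moment(): the same for the moment, N m.
- bot.current_finger_gap(): opening from 0.0 (shut) to 1.0 (fully open).
- bot.current_finger_force(): force on a finger pad.
Only numpy, scipy, OpenCV 4.12 (cv2) and the standard library are available. Lean on these libraries where they do the work, as an engineer would, in place of code of your own. Each camera call takes 0.05 s, during which the arm holds its last target. There are 200 camera calls.

### The job

Set up the shooting board for a hexagon frame: pull up the red plunger knob, swing the fence lever to the 30 degree notch (two dots) and let the plunger drop fully home in it so the fence is locked. Then take the wooden rail from the bench, lay it flat on the bed and push it against the fence and the end stop, so that its long side is flush with the fence face and its end touches the stop. Let go, and do not disturb the try square, pencil or marking gauge.

Things in the scene. Friction and masses are not known exactly. Their poses are not given: they have to be found in the camera images.
- board: Mitre shooting board screwed to the bench; place and yaw vary. Origin: on the fence's vertical pivot axis, at bench height. In its frame the light wooden work bed, 20 mm high, covers x -120..+160, y -215..+18 mm; the plywood plane runway beside it, 8 mm high, covers y +18..+85 mm.
- fence (a joint): Angle of the fence lever about the vertical pivot, rad. 0: lever points along the board's -y, fence square to the runway; positive: counter-clockwise from above, handle swings to the board's +x, away from the robot. Range -0.21..0.87. Friction about 0.25 N m, no spring: it stays where left unless the plunger locks it.
- notch30 (a point): NOMINAL place of the 30 degree notch, top of the aluminium index plate (30 mm above the bench), 190 mm from the pivot. Notches: 0 (line), 15 (one dot), 30 (two), 45 degrees (three), 10 mm wide, 8 deep. The plate was trimmed in its slots by up to 0.04 rad either way about the pivot, which no reading tells: the real notch lies at fence angle 0.48..0.57 and must be felt for.
- plunger (a joint): Lift of the spring plunger, m: 0 pin home in a notch (lever locked), 0.008 pin resting on the plate between notches, 0.014 fully up. The 8 mm flat-ended pin is pushed down with 3.5 N at 0, 8 N fully up. Lifted over 0.008 the lever swings past notches; with the knob let go, a lever pushed slowly across a notch (2 to 5 N at the knob) lets the pin snap in and then stops dead.
- knob (a point): Centre of the red plunger knob, an upright cylinder 26 mm wide, 18 mm high, 190 mm from the pivot; 73 mm above the bench with the pin home, 81 mm with it on the plate. Below it a steel housing 19 to 25 mm wide, 40 to 60 mm above the bench. Axes of the lever: x square to it, y along it towards the pivot.
- corner (a point): Inner corner of fence and end stop at bed height, 20 mm above the bench, 120 mm along the lever. Axes of the lever: +y to the pivot, -x out of the fence's work face. Fence face: plane x = 0, y 0..+130 mm, 27 mm high. Stop face: plane y = 0, x 0..-34 mm, 24 mm high (clamp plate on it 31, screw 41 mm). A registered rail has its centre at x -15, y +75 mm, its end overhanging the runway a little.
- lever_tip (a point): Middle of the black handle grip at the lever's free end, 18 mm thick, 262 mm from the pivot, 51 mm above the bench.
- rail: Brown wooden rail, 30 (x) x 150 (y) x 18 (z) mm, 55 g; origin at the centre of its underside, y along its length. Starts flat on the bench to the left of the board. Either end and either flat side may be used.
- try_square: Try square with beech stock and steel blade, 214 x 130 x 16 mm, lying on the bench: leave alone.
- pencil: Red pencil, 168 mm long, lying on the bench: leave alone.
- marking_gauge: Wooden marking gauge, 52 x 220 x 58 mm, lying on the bench: leave alone.

How it is judged:
On the way, in this order (a step that is already met when the one before it is completed fails the run):
1. the fence lever is locked at 30 degrees: the plunger is home in the two-dot notch (value of joint plunger below 0.0015 m and value of joint fence between 0.46 and 0.59 rad), for 0.2 s.
2. the rail lies on the bed, flush with the fence and against the end stop (x of rail in the frame of corner between -0.0175 and -0.0125 m and y of rail in the frame of corner between 0.0725 and 0.078 m and angle between the y axis of rail and the y axis of corner, either way round below 0.025 rad), for 0.1 s.
At the end, for the whole second after the job is handed in: The plunger is home (within 1.5 mm) in the 30 degree notch, and the rail lies flat and still on the bed with its long side within 2.5 mm and 1.4 degrees of flush with the fence and its end within 3 mm of the end stop (all of step 1 and all of step 2 and angle between the z axis of rail and the z axis of corner, either way round below 0.05 rad and linear speed of rail below 0.01 m/s); the robot touches nothing.
It fails at once if a bystander is disturbed (moved more than 20 mm) (distance of any of try_square, pencil, marking_gauge from where it was at the start of the episode above 0.02 m).
It also fails if it takes over 72 s, if anything falls off the work surface, if the arm or the gripper's body presses on something with over 40 N, if the wrist force passes 120 N, or if a joint passes its speed limit or range.

## Working session

There is one attempt and no reset: what is moved stays moved. The work goes in short steps, each a Python script; the robot and the scene stay as the last script left them, time stands still between calls to the robot, and variables do not carry over. Pictures are saved under pics/ and viewed, at most 10 in all, crops included, and the job is handed in when it is done.

```bash
ls; mkdir -p pics
cat > h.py <<'E'
from workcell import bot
import numpy as np, cv2
def snap(n):
    s=bot.snapshot(n); return s
def ray(s,u,v):
    K=np.array(s["camera_matrix"]);E=np.array(s["extrinsics"])
    p=cv2.undistortPoints(np.array([[[u,v]]],float),K,np.array([s["k1"],0,0,0,0.]),)[0,0]
    return E[:3,3],E[:3,:3]@np.array([p[0],-p[1],-1])
def onz(s,u,v,z):
    o,d=ray(s,u,v); return o+d*(z-o[2])/d[2]
def proj(s,P):
    K=np.array(s["camera_matrix"]);E=np.array(s["extrinsics"])
    c=E[:3,:3].T@(np.array(P)-E[:3,3]); x,y=c[0]/-c[2],-c[1]/-c[2]; f=1+s["k1"]*(x*x+y*y)
    return (K@[x*f,y*f,1])[:2]
E
python3 - <<'E'
from h import *
import pickle
for n in("scene","top"):
    s=snap(n); pickle.dump(s,open(n+".pkl","wb")); cv2.imwrite(f"pics/{n}0.png",s["color"][:,:,::-1])
    print(n,s["camera_matrix"],s["k1"],s["extrinsics"])
print(bot.current_time(),bot.current_tcp_rot())
E
```

```text
pics
workcell.py
scene [[444.6925747    0.         315.93352015]
 [  0.         444.6925747  202.97679142]
 [  0.           0.           1.        ]] -0.04709459943906447 [[-0.88402157  0.28688114 -0.36905972  0.09987586]
 [-0.46728859 -0.56285392  0.68178943  1.10826899]
 [-0.01213418  0.77517396  0.63163129  0.930046  ]
 [ 0.          0.          0.          1.        ]]
top [[404.80223097   0.         319.38620078]
 [  0.         404.80223097 195.13326818]
 [  0.           0.           1.        ]] -0.08094150176670356 [[-0.0079513   0.98073356 -0.19518828  0.43673045]
 [-0.99995637 -0.00875532 -0.00325674  0.19062051]
 [-0.00490293  0.19515387  0.98076038  0.97318514]
 [ 0.          0.          0.          1.        ]]
0.1 [ 9.93914806e-01  1.10149192e-01 -1.38925198e-04 -7.02794931e-04]
```

View pics/top0.png

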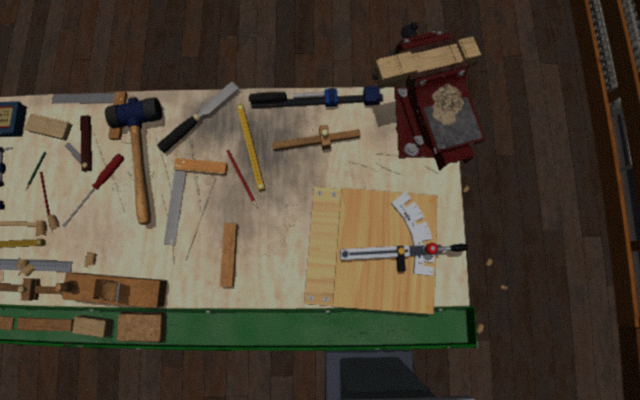

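View pics/scene0.png

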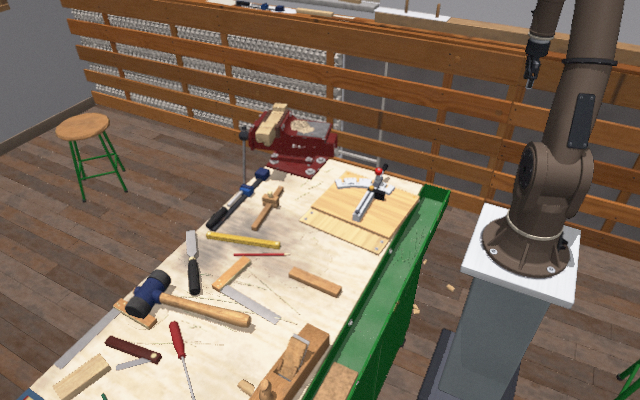

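The top view shows the board with runway on the left (x 305–340), pivot near (345,254), red knob (432,249), grip (458,247) and rail (229,255). The square, pencil and gauge are at about (190,190), (241,178) and (317,138), clear of the rail. I'll crop for detail.

Run:
```python
from h import *
import pickle
T=pickle.load(open("top.pkl","rb"));S=pickle.load(open("scene.pkl","rb"))
c=T["color"][180:320,295:475]; cv2.imwrite("pics/crop0.png",cv2.resize(c[:,:,::-1],None,fx=4.2,fy=4.2,interpolation=cv2.INTER_CUBIC))
rd=[]
for s,box in((T,(420,235,450,262)),(S,(368,160,392,182))):
    x0,y0,x1,y1=box; im=s["color"][y0:y1,x0:x1].astype(int)
    m=(im[...,0]>110)&(im[...,1]<60)&(im[...,2]<70); v,u=np.nonzero(m)
    print("red",m.sum(),u.mean()+x0,v.mean()+y0,u.min()+x0,u.max()+x0,v.min()+y0,v.max()+y0); rd.append(ray(s,(u.min()+u.max())/2+x0,(v.min()+v.max())/2+y0))
(o1,d1),(o2,d2)=rd
A=np.stack([d1,-d2],1); t=np.linalg.lstsq(A,o2-o1,rcond=None)[0]
print("knob tri",o1+t[0]*d1,o2+t[1]*d2)
hsv=cv2.cvtColor(T["color"],cv2.COLOR_RGB2HSV)
x0,y0,x1,y1=210,212,250,298
im=T["color"][y0:y1,x0:x1].astype(int); print(im[43,19],im[43,3])
m=((im[...,2]<110)&(im[...,0]-im[...,2]>35)).astype(np.uint8)
cs,_=cv2.findContours(m,cv2.RETR_EXTERNAL,cv2.CHAIN_APPROX_NONE); k=max(cs,key=cv2.contourArea)
P=np.array([onz(T,u+x0,v+y0,.018)[:2] for u,v in k[:,0]],np.float32); print("rail",cv2.minAreaRect(P),cv2.boundingRect(k))
```

```text
red 64 432.234375 247.671875 428 437 243 253
red 29 378.2413793103448 171.3448275862069 375 382 168 174
knob tri [ 0.49355614 -0.05606944  0.07631966] [ 0.49185536 -0.05668728  0.07638184]
[125  87  54] [155 135 113]
rail ((0.4861002266407013, 0.41548165678977966), (0.04150605946779251, 0.15487098693847656), 88.27965545654297) (8, 10, 19, 67)
```

View pics/crop0.png

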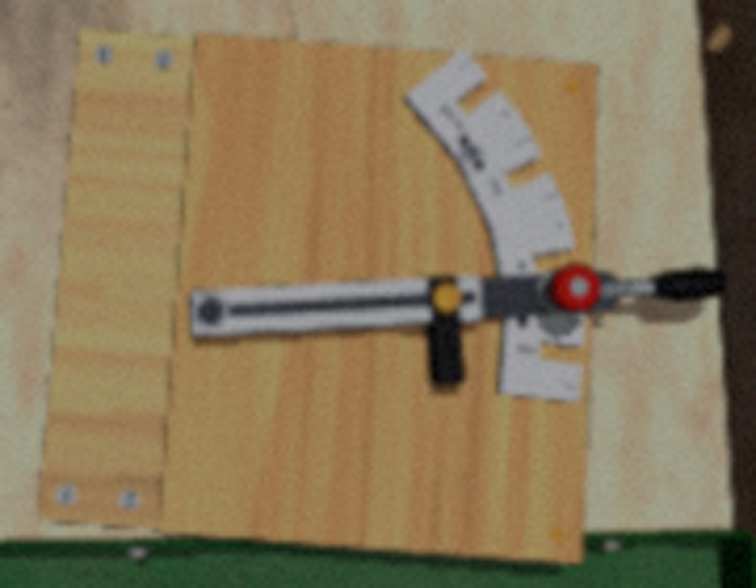

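The crop shows bed corners at crop px (192,38), (598,62), (583,562) and (160,530), pivot screw (212,310) and knob (577,290). The pin rests between the 0 and one-dot notches, so the knob is at 81 mm. The two-dot notch is at (522,175).

Run:
```python
from h import *
import pickle
T=pickle.load(open("top.pkl","rb"))
c=lambda u,v:(295+u/4.2-.38,180+v/4.2-.38)
W=np.array([onz(T,*c(*p),.02)[:2] for p in((192,38),(598,62),(583,562),(160,530))])
B=np.array([(.16,.018),(.16,-.215),(-.12,-.215),(-.12,.018)])
wc,bc=W.mean(0),B.mean(0);a,b=W-wc,B-bc
yaw=np.arctan2((b[:,0]*a[:,1]-b[:,1]*a[:,0]).sum(),(a*b).sum())
R=np.array([[np.cos(yaw),-np.sin(yaw)],[np.sin(yaw),np.cos(yaw)]]);p=wc-R@bc
print("pivot",p,"yaw",yaw,"resid mm",1e3*(W-(B@R.T+p)))
for z in(.045,.05): print("screw",onz(T,*c(212,310),z))
k=onz(T,432.4,248.,.084)[:2];print("knob",k,"dist",np.linalg.norm(k-p),"fence",(np.arctan2(*(k-p)[::-1])+np.pi/2-yaw))
g=onz(T,*c(690,284),.051)[:2];print("grip",g,np.linalg.norm(g-p),np.arctan2(*(g-p)[::-1])+np.pi/2-yaw)
n=onz(T,*c(522,175),.03)[:2];print("notch",n,np.linalg.norm(n-p),np.arctan2(*(n-p)[::-1])+np.pi/2-yaw)
x0,y0=200,205;im=T["color"][y0:305,x0:260]
cv2.imwrite("pics/rail.png",cv2.resize(im[:,:,::-1],None,fx=6,fy=6,interpolation=cv2.INTER_CUBIC))
```

```text
pivot [0.48375578 0.13791899] yaw -0.08184111572620004 resid mm [[-2.83411296  0.4287949 ]
 [ 0.10116302 -0.81990589]
 [ 0.63199212  0.74387496]
 [ 2.10095782 -0.35276397]]
screw [0.48562155 0.1362504  0.045     ]
screw [0.48535818 0.13654328 0.05      ]
knob [ 0.49307269 -0.05373474] dist 0.19188006841046154 fence 0.13041614462269638
grip [ 0.49597261 -0.12427484] 0.2624783002969444 0.12840212445098478
notch [ 0.5595523  -0.04010784] 0.1934907373047052 0.484354446480868
```

View pics/rail.png

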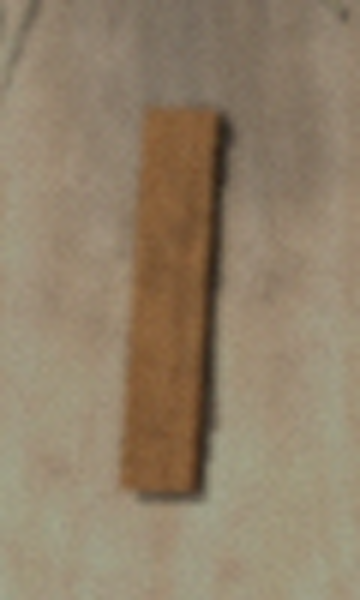

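The rail crop shows the top face corners at crop px (143,107), (217,110), (192,490) and (121,487), which is 30 x 150 mm as expected. Next I grasp the knob.

```bash
cat >> h.py <<'E'
PIV=np.array([.4845,.1372]);YAW=-.082
def q(psi,ref=None):  # tool down, closing axis y along world angle psi
    best=None
    for a in(psi+np.pi/2,psi-np.pi/2):
        a=(a+np.pi)%(2*np.pi)-np.pi
        o=[np.cos(a/2),np.sin(a/2),0,0]
        if ref is not None:
            j=bot.ik(ref,o); 
            if j is None: continue
            c=abs(j[6])
        else: c=-abs(np.dot(o,bot.current_tcp_rot()))
        if best is None or c<best[0]: best=(c,o)
    return best[1]
def L(f,x,y,z):  # lever frame point (origin pivot) -> world
    t=YAW+f; return [PIV[0]+np.cos(t)*x-np.sin(t)*y,PIV[1]+np.sin(t)*x+np.cos(t)*y,z]
def st(m=""): print(m,"t%.1f"%bot.current_time(),"p",np.round(bot.current_tool_pos(),4),"F",np.round(bot.current_contact_force(),1),"gap %.3f"%bot.current_finger_gap())
E
python3 - <<'E'
from h import *
import pickle
T=pickle.load(open("top.pkl","rb"))
print("rail",onz(T,228.1-.4,254.6-.4,.018), [onz(T,200+u/6-.4,205+v/6-.4,.018)[:2] for u,v in((143,107),(217,110),(192,490),(121,487))])
f=.13; k=[.4927,-.0545]
print("knob via lever",L(f,0,-.19,0))
o=q(YAW+f,[*k,.15]); print(o,bot.ik([*k,.15],o))
bot.grip(.6)
bot.move_pose([*k,.14],o);st("hover")
bot.move_l([*k,.066],.1,force_limit=8);st("down")
bot.grip(0);st("gripped")
bot.move_l([*k,.071],.03);st("lift")
E
```

```text
rail [0.48697715 0.41076452 0.018     ] [array([0.56239068, 0.42350387]), array([0.56100792, 0.39375811]), array([0.41279842, 0.39943467]), array([0.41392393, 0.42724741])]
knob via lever [np.float64(0.4936164983234175), np.float64(-0.05258116202173263), 0]
[np.float64(0.6899342105870494), np.float64(0.7238720778297951), 0, 0] [ 0.5156193   0.36528177 -0.65522594  1.9148199   0.27088869  0.95002061
 -0.21909508]
hover t2.9 p [ 0.4927 -0.0558  0.1399] F [ 0.8 -1.2 -0.1] gap 0.595
down t3.8 p [ 0.4931 -0.0544  0.0664] F [ 0.6 -0.2 -0.2] gap 0.601
gripped t4.3 p [ 0.4927 -0.0545  0.0661] F [ 1.1 -0.   0.3] gap 0.002
lift t4.6 p [ 0.4929 -0.0545  0.0713] F [ 0.7 -0.4 -0.2] gap -0.000
```

The fingers shut on nothing, so I look before moving on.

Run:
```python
from h import *
import pickle
s=snap("scene");t=snap("top");pickle.dump((s,t),open("a.pkl","wb"))
a=cv2.resize(s["color"][110:230,310:450],None,fx=3.4,fy=3.4,interpolation=cv2.INTER_CUBIC)
b=cv2.resize(t["color"][185:305,340:460],None,fx=2.6,fy=3.4,interpolation=cv2.INTER_CUBIC)
cv2.imwrite("pics/miss.png",np.hstack([a,b])[:,:,::-1])
```

```text
(no output)
```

View pics/miss.png

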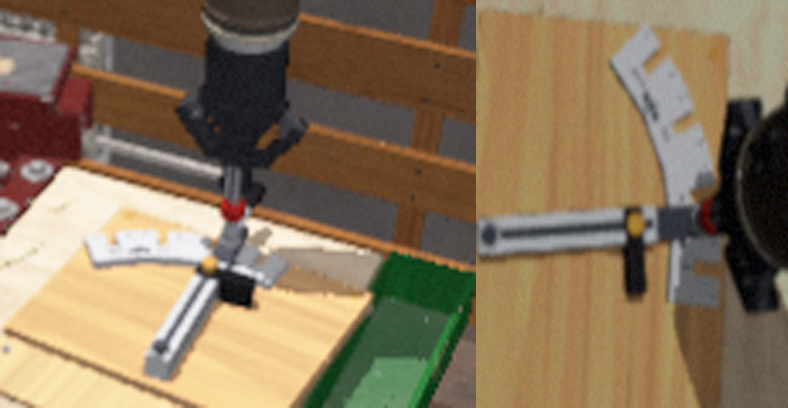

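The knob (crop px 233,210 and 707,216) has not moved. The fingers end just behind or above it, so I'll project the reported TCP into both views to see which.

Run:
```python
from h import *
import pickle
s,t=pickle.load(open("a.pkl","rb"))
p=bot.current_tool_pos();print(p,bot.current_tcp_rot())
for n,c in(("scene",s),("top",t)):
    print(n,"tcp",proj(c,p),"knob.081",proj(c,[.4927,-.0545,.081]),"y+20",proj(c,[.4927,-.0345,.081]),"top.09",proj(c,[.4927,-.0545,.09]))
x0,y0,x1,y1=340,140,420,190
def red(c,x0,y0,x1,y1):
    im=c["color"][y0:y1,x0:x1].astype(int);m=(im[...,0]>90)&(im[...,1]<55)&(im[...,2]<65);v,u=np.nonzero(m);return m.sum(),u.min()+x0,u.max()+x0,v.min()+y0,v.max()+y0
print(red(s,368,160,392,190),red(t,415,235,450,262))
# big view
b=cv2.resize(s["color"][140:200,340:420],None,fx=10,fy=10,interpolation=cv2.INTER_CUBIC)
cv2.imwrite("pics/miss2.png",b[:,:,::-1])
```

```text
[ 0.49271147 -0.05453249  0.071036  ] [6.89962993e-01 7.23844643e-01 1.61384620e-05 4.24680871e-05]
scene tcp [377.89886794 172.58034944] knob.081 [378.12387009 170.13043729] y+20 [375.86884085 173.24416745] top.09 [378.32895278 167.8943762 ]
top tcp [431.20350621 248.55030209] knob.081 [432.38776583 248.25656331] y+20 [423.40862731 248.38489194] top.09 [433.49276124 247.98064455]
(np.int64(30), np.int64(375), np.int64(381), np.int64(168), np.int64(174)) (np.int64(4), np.int64(427), np.int64(428), np.int64(244), np.int64(246))
```

View pics/miss2.png

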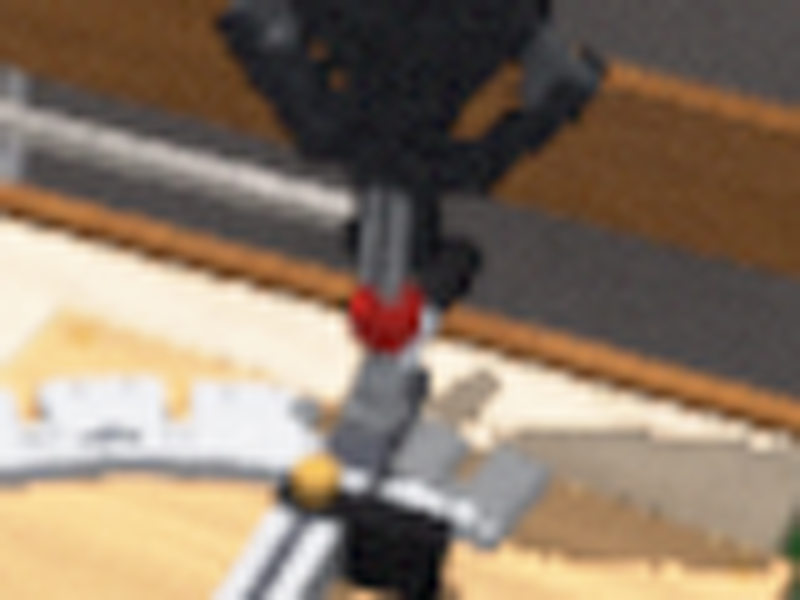

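The shut fingertips appear to run into the knob's top (crop 385,290) with no force or red displacement. I'll reopen and close in small steps, reading gap and force.

Run:
```python
from h import *
bot.grip(.6);st("open")
p=bot.current_tool_pos()
bot.move_l([p[0],p[1],.064],.05,force_limit=6);st("down")
for g in(.45,.4,.35,.32,.3,.27,.24):
    bot.grip(g);st(g);print(bot.current_finger_force())
    if bot.current_finger_gap()>g+.03: break
```

```text
open t5.3 p [ 0.4927 -0.0545  0.071 ] F [-0.4 -0.3  0.8] gap 0.601
down t5.6 p [ 0.4923 -0.0545  0.0635] F [ 0.2 -0.9  0.4] gap 0.602
0.45 t5.8 p [ 0.4928 -0.0545  0.0641] F [ 0.7  0.8 -1.4] gap 0.446
0.0
0.4 t6.1 p [ 0.4927 -0.0545  0.0641] F [-0.6 -0.4 -0. ] gap 0.395
0.0
0.35 t6.3 p [ 0.4927 -0.0545  0.064 ] F [ 0.7  0.2 -0.3] gap 0.352
0.0
0.32 t6.5 p [ 0.4927 -0.0545  0.064 ] F [-0.8  0.1 -0.4] gap 0.323
0.0
0.3 t6.7 p [ 0.4928 -0.0545  0.064 ] F [ 0.1 -0.1  0.5] gap 0.298
0.9071298502385616
0.27 t7.0 p [ 0.4928 -0.0545  0.0641] F [-1.1  0.2  2. ] gap 0.277
15.605522096157074
0.24 t7.2 p [ 0.4951 -0.0544  0.0653] F [ 1.9  0.3 11.6] gap 0.242
5.326397086610086
```

Contact starts at 25.5 mm, as it should, and then the pads ride up. I'll touch the knob's top with shut fingers to get its true height relative to the TCP.

Run:
```python
from h import *
bot.grip(.6);st("open")
x,y=.4927,-.0545
bot.move_l([x,y,.13],.15);bot.grip(0)
print(bot.move_l([x,y,.075],.03,force_limit=4));st("touch")
```

```text
open t7.6 p [ 0.4923 -0.0545  0.0637] F [-0.  -0.4 -0.3] gap 0.599
False
touch t10.7 p [ 0.4928 -0.0545  0.0751] F [-0.  -1.  -0.1] gap -0.001
```

Run:
```python
from h import *
import pickle
x,y=.4927,-.0545
print(bot.move_l([x,y,.05],.02,force_limit=4));st("touch")
bot.move_l([x,y,.2],.2); bot.move_l([x-.0,y-.2,.2],.3)
s=snap("scene");t=snap("top");pickle.dump((s,t),open("b.pkl","wb"))
a=cv2.resize(s["color"][140:230,330:430],None,fx=4,fy=4.5,interpolation=cv2.INTER_CUBIC)
b=cv2.resize(t["color"][200:290,370:470],None,fx=4,fy=4.5,interpolation=cv2.INTER_CUBIC)
cv2.imwrite("pics/chk.png",np.hstack([a,b])[:,:,::-1])
```

```text
True
touch t11.3 p [ 0.4928 -0.0545  0.0653] F [-0.9  0.8  8.2] gap 0.002
```

View pics/chk.png

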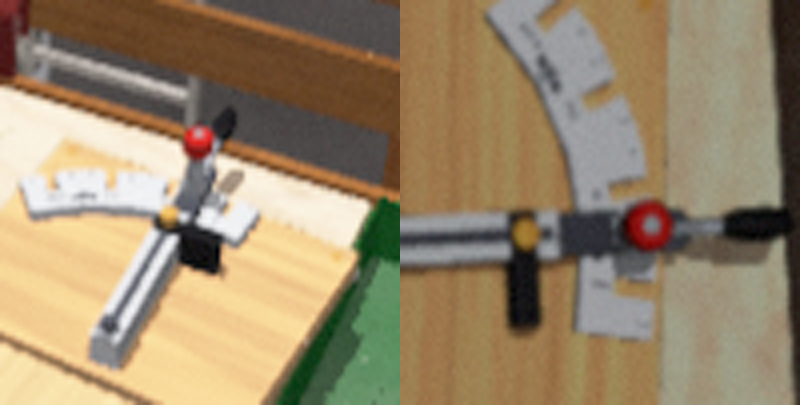

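The picture shows lever and knob unmoved (scene crop 198,142; top crop 650,226). Shut tips met something at TCP z 0.0655 where the knob top should be at about 0.090, so the TCP height may be biased. I'll touch the bed, known to be 20 mm high, to calibrate it.

Run:
```python
from h import *
o=bot.current_tcp_rot()
bot.move_pose([.42,-.01,.06],o)
print(bot.move_l([.42,-.01,-.01],.03,force_limit=4));st("touch")
bot.move_l([.42,-.01,.1],.2);st()
```

```text
True
touch t16.1 p [ 0.4201 -0.0101 -0.0046] F [-2.2  0.2  8.9] gap 0.007
 t16.8 p [ 0.4196 -0.0104  0.0993] F [-0.6  0.9 -0.1] gap 0.002
```

The bed touch puts the tips 24.6 mm higher than the reported TCP, and the knob top agrees (0.0655 + 0.0246 = 0.090). I'll correct for it and grasp again.

```bash
echo 'DZ=-.0246' >> h.py
python3 - <<'E'
from h import *
f=.13; k=[.4927,-.0545]; o=bot.current_tcp_rot()
bot.grip(.6)
bot.move_pose([*k,.085],o)
print(bot.move_l([*k,.064+DZ],.1,force_limit=6));st("down")
bot.grip(.15);st("gripped");print(bot.current_finger_force())
p=bot.current_tool_pos()
bot.move_l([p[0],p[1],p[2]+.0045],.03);bot.wait(.1);st("lift");print(bot.current_finger_force())
E
```

```text
False
down t18.4 p [ 0.4927 -0.0541  0.0397] F [-0.2  0.   0.2] gap 0.603
gripped t18.7 p [ 0.4925 -0.0546  0.0401] F [-2.7 -0.3  7. ] gap 0.283
58.41544210910797
lift t19.1 p [ 0.4921 -0.0547  0.0444] F [ 0.3  0.3 -7.7] gap 0.282
59.238179326057434
```

Knob gripped and lifted (−7.7 N). Now I swing to just short of the notch, release, and push on slowly.

Run:
```python
from h import *
p=np.array(bot.current_tool_pos()); th0=np.arctan2(*(p[:2]-PIV)[::-1]); f0=th0+np.pi/2-YAW; r=np.linalg.norm(p[:2]-PIV); print(f0,r)
o0=np.array(bot.current_tcp_rot()); a0=2*np.arctan2(o0[1],o0[0])
def go(f,z,v,**k):
    th=f-np.pi/2+YAW; a=a0+f-f0
    return bot.move_l([PIV[0]+r*np.cos(th),PIV[1]+r*np.sin(th),z],v,[np.cos(a/2),np.sin(a/2),0,0],**k)
for f in np.linspace(f0,.44,5)[1:]: go(f,p[2],.06); 
st("swung");print(bot.current_finger_force())
go(.44,p[2]-.0045,.03); bot.grip(.37); bot.wait(.2); st("released")
for f in np.arange(.46,.65,.02):
    h=go(f,p[2]-.0045,.015,force_limit=9)
    q_=np.array(bot.current_tool_pos()); st("f cmd %.3f act %.3f %s"%(f,np.arctan2(*(q_[:2]-PIV)[::-1])+np.pi/2-YAW,h))
    if h: break
```

```text
0.12183954280742386 0.1920193598276013
swung t20.8 p [ 0.5518 -0.0427  0.0443] F [ 1.2  1.  -8.2] gap 0.277
59.40045118331909
released t21.5 p [ 0.552  -0.0427  0.04  ] F [ 0.6 -0.1 -0.5] gap 0.371
f cmd 0.460 act 0.458 False t21.9 p [ 0.555  -0.0415  0.0397] F [-2.9 -1.4  1.8] gap 0.366
f cmd 0.480 act 0.475 False t22.3 p [ 0.5581 -0.0402  0.0395] F [-5.2 -1.1  1.5] gap 0.370
f cmd 0.500 act 0.502 False t22.7 p [ 0.5628 -0.0381  0.0398] F [-1.9 -1.  -1.3] gap 0.368
f cmd 0.520 act 0.501 True t23.0 p [ 0.5625 -0.038   0.0392] F [-0.3  0.4 -0.8] gap 0.371
```

Run:
```python
from h import *
p=np.array(bot.current_tool_pos()); t=YAW+.51; d=np.array([np.cos(t),np.sin(t),0])
print(bot.move_l(p+.012*d,.015,force_limit=10)); q1=np.array(bot.current_tool_pos()); st("fwd %.4f"%((q1-p)@d))
print(bot.move_l(p-.012*d,.03,force_limit=10)); q2=np.array(bot.current_tool_pos()); st("back %.4f"%((q2-p)@d))
c=(q1+q2)/2; print("knob",c, "f",np.arctan2(*(c[:2]-PIV)[::-1])+np.pi/2-YAW)
bot.move_l([*c[:2],p[2]],.05); bot.move_l([*c[:2],.085],.15); bot.grip(0)
print(bot.move_l([*c[:2],.045],.03,force_limit=3)); st("top real %.4f"%(bot.current_tool_pos()[2]-DZ))
bot.move_l([*c[:2],.12],.25)
```

```text
True
fwd -0.0003 t23.4 p [ 0.5622 -0.0382  0.0381] F [-0.2 -0.5  0. ] gap 0.369
True
back -0.0083 t23.7 p [ 0.5549 -0.0413  0.0391] F [ 2.6  2.9 -1.3] gap 0.371
knob [ 0.55855462 -0.03972246  0.03862827] f 0.4784127075051074
True
top real 0.0820 t25.8 p [ 0.5591 -0.0394  0.0574] F [ 1.  -0.9  5.4] gap -0.003
```

Locked: the knob top now reads 82.0 mm, so the pin is home. Next, pick the rail and lay it 30 mm off the fence.

```bash
echo 'FA=.478' >> h.py
python3 - <<'E'
from h import *
rc=[.487,.4108]; ra=-.032
pl=L(FA,-.047,-.035,0)[:2]; dl=YAW+FA-np.pi/2-ra
Q=lambda a:[np.cos(a/2),np.sin(a/2),0,0]
best=None
for a in(ra,ra+np.pi,ra-np.pi):
    j1=bot.ik([*rc,.06],Q(a)); j2=bot.ik([*pl,.06],Q(a+dl))
    if j1 is None or j2 is None: continue
    c=max(abs(j1[6]),abs(j2[6])); print(a,np.round(j1,2),np.round(j2,2))
    if best is None or c<best[0]: best=(c,a)
a=best[1]
bot.grip(.6)
bot.move_pose([*rc,.07],Q(a));st("hover")
print(bot.move_l([*rc,.004+DZ],.12,force_limit=8));st("down")
bot.grip(.2);st("grip");z=bot.current_tool_pos()[2]
bot.move_l([*rc,z+.07],.15);st("up");print(bot.current_finger_force())
bot.move_pose([*pl,z+.07],Q(a+dl));st("over")
print(bot.move_l([*pl,z+.0205],.08,force_limit=6));st("placed")
E
```

```text
-0.032 [-0.64  0.61 -0.22  1.68  0.17  0.87 -2.53] [ 0.57  0.73 -1.25  2.06  0.84  1.01  2.41]
3.109592653589793 [-0.23  0.79 -0.91  1.64  0.69  1.07  0.19] [ 0.26  0.47 -0.73  2.08  0.46  0.75 -0.37]
-3.173592653589793 [-0.23  0.79 -0.91  1.64  0.69  1.07  0.19] [ 0.26  0.47 -0.73  2.08  0.46  0.75 -0.37]
hover t28.4 p [0.4884 0.4092 0.0699] F [ 0.4 -0.5  0.4] gap 0.602
False
down t29.3 p [ 0.4872  0.4114 -0.0199] F [0.1 0.7 0.3] gap 0.599
grip t29.6 p [ 0.4875  0.4115 -0.0194] F [-1.  -0.9  6. ] gap 0.333
up t30.2 p [0.487  0.4102 0.0501] F [-0.1  0.  -0.3] gap 0.334
59.47233974933624
over t31.5 p [0.4553 0.0884 0.0508] F [-0.6  0.2 -0.7] gap 0.332
True
placed t32.1 p [0.4537 0.0868 0.0005] F [-1.5 -0.7  9. ] gap 0.332
```

Run:
```python
from h import *
import pickle
bot.grip(.45); p=bot.current_tool_pos(); bot.move_l([p[0],p[1],.055],.15); bot.grip(0)
y=-.04
bot.move_l(L(FA,-.105,y,.055),.2); bot.move_l(L(FA,-.105,y,.027+DZ),.12,force_limit=6); st("down")
print(bot.move_l(L(FA,-.02,y,.027+DZ),.03,force_limit=5)); st("pushed")
w=np.array(bot.current_tool_pos())[:2]-PIV; t=YAW+FA; print("lever x",np.cos(t)*w[0]+np.sin(t)*w[1],"y",-np.sin(t)*w[0]+np.cos(t)*w[1])
s=snap("top");pickle.dump(s,open("c.pkl","wb"))
cv2.imwrite("pics/push.png",cv2.resize(s["color"][180:320,295:475][:,:,::-1],None,fx=4.2,fy=4.2,interpolation=cv2.INTER_CUBIC))
```

```text
down t34.3 p [0.4035 0.0604 0.0025] F [-0.6  0.1 -0.3] gap 0.004
True
pushed t36.0 p [0.4488 0.0787 0.0019] F [-1.5 -1.  -0. ] gap 0.005
lever x -0.05550197985850219 y -0.040182963669651024
```

View pics/push.png

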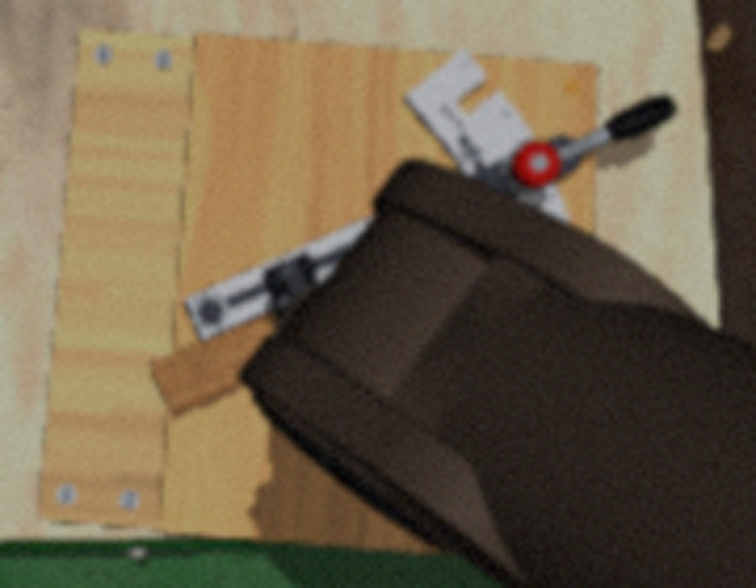

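The rail lies along the fence but seems about 4° off, with its left end at crop (152,362)–(173,415), and the push stopped early. I'll put these points in lever coordinates.

Run:
```python
from h import *
import pickle
T=pickle.load(open("c.pkl","rb"))
c=lambda u,v:(295+u/4.2-.38,180+v/4.2-.38)
k=onz(T,*c(537,165),.076)[:2]; sc=onz(T,*c(210,311),.047)[:2]
print("knob",k,"screw",sc,"f",[np.arctan2(*(k-p)[::-1])+np.pi/2-YAW for p in(PIV,sc)])
t=YAW+FA
def lv(p):w=p[:2]-PIV;return np.round([1e3*(np.cos(t)*w[0]+np.sin(t)*w[1]),1e3*(-np.sin(t)*w[0]+np.cos(t)*w[1])],1)
for n,P,z in(("railTL",(152,362),.038),("railBL",(173,415),.038),("upper",(272,319),.038),("lower",(245,385),.038),("levL",(205,340),.047),("levR?",(275,310),.047),("levtop1",(185,300),.047),("levtop2",(365,220),.047)): print(n,lv(onz(T,*c(*P),z)))
bot.move_l(L(FA,-.09,-.04,.027+DZ),.1)
bot.move_l(L(FA,-.09,-.04,.1),.3); bot.move_pose([.35,-.25,.2],bot.current_tcp_rot());st()
s=snap("top");pickle.dump(s,open("d.pkl","wb"))
cv2.imwrite("pics/d.png",cv2.resize(s["color"][180:320,295:475][:,:,::-1],None,fx=4.2,fy=4.2,interpolation=cv2.INTER_CUBIC))
```

```text
knob [ 0.55884867 -0.03722603] screw [0.4849889  0.13745963] f [np.float64(0.48492686679618896), np.float64(0.4820187444888859)]
railTL [-12.   39.5]
railBL [-42.5  40.3]
upper [-16.6 -30. ]
lower [-43.3  -2. ]
levL [-12.6   8.8]
levR? [-12.9 -32.5]
levtop1 [11.3 10.1]
levtop2 [ 12.2 -97.7]
 t38.3 p [ 0.3503 -0.2489  0.1994] F [ 0.5 -0.5  0.9] gap 0.002
```

View pics/d.png

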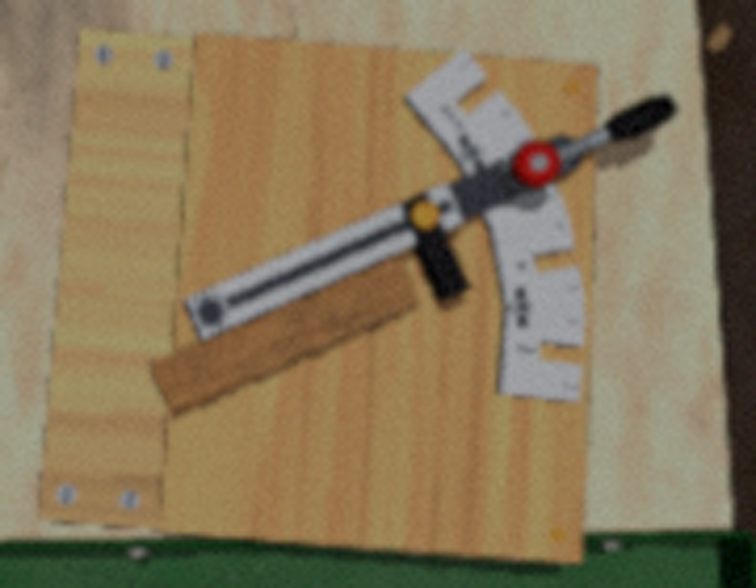

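The clear view shows the rail nearly flush with the fence, whose work face is 12.5 mm off the lever axis. Its right end, at crop (412,280), is about 10 mm short of the stop at (428,260). Now I push the end, then the side, then the end again.

Run:
```python
from h import *
import pickle
t=YAW+FA
a=t-np.pi/2+np.pi; Q=[np.cos(a/2),np.sin(a/2),0,0]
if np.dot(Q,bot.current_tcp_rot())<0: Q=[-v for v in Q]
Z=.027+DZ
def lv():
    w=np.array(bot.current_tool_pos())[:2]-PIV;return np.round([1e3*(np.cos(t)*w[0]+np.sin(t)*w[1]),1e3*(-np.sin(t)*w[0]+np.cos(t)*w[1])],1)
def push(x0,y0,x1,y1,fl):
    bot.move_l(L(FA,x0,y0,.06),.25); bot.move_l(L(FA,x0,y0,Z),.15,force_limit=6)
    h=bot.move_l(L(FA,x1,y1,Z),.03,force_limit=fl); st("push %s lv %s"%(h,lv()))
    bot.move_l(L(FA,x0,y0,Z),.15); bot.move_l(L(FA,x0,y0,.06),.25)
bot.move_pose(L(FA,-.09,.07,.08),Q)
push(-.0275,.068,-.0275,.025,6)
bot.move_l(L(FA,-.075,.02,.06),.25)
push(-.075,-.05,-.035,-.05,8)
bot.move_l(L(FA,-.075,.06,.06),.25)
push(-.0275,.06,-.0275,.025,6)
bot.move_pose([.35,-.25,.2],bot.current_tcp_rot());st()
s=snap("top");pickle.dump(s,open("e.pkl","wb"))
cv2.imwrite("pics/e.png",cv2.resize(s["color"][220:310,320:420][:,:,::-1],None,fx=6.5,fy=6.5,interpolation=cv2.INTER_CUBIC))
```

```text
push True lv [-27.5  40.3] t41.8 p [0.4435 0.1638 0.0023] F [-0.1  2.6  1.8] gap -0.001
push True lv [-55.3 -50.2] t44.7 p [0.4528 0.0696 0.0018] F [-1.6 -1.2  0.5] gap -0.004
push True lv [-27.6  40.3] t47.6 p [0.4435 0.1637 0.0023] F [-1.1  2.1  1.6] gap -0.002
 t49.9 p [ 0.3503 -0.2492  0.1998] F [ 0.4  0.5 -0.4] gap -0.001
```

View pics/e.png

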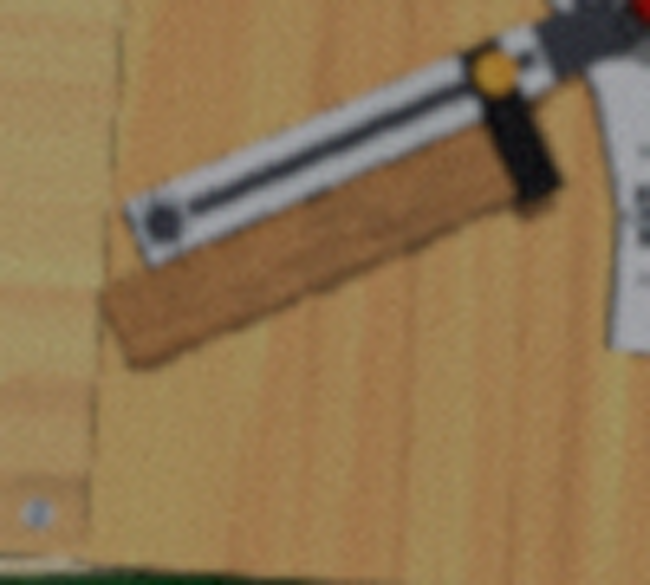

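Rail end meets the stop (crop 515,190) and its side lies along the fence, with end contact repeating at 40.3 mm. I'll check flushness numerically by fitting the rail's outer edge and the fence's edges.

Run:
```python
from h import *
import pickle
T=pickle.load(open("e.pkl","rb")); im=T["color"].astype(int); t=YAW+FA
hs=cv2.cvtColor(cv2.GaussianBlur(T["color"],(3,3),0),cv2.COLOR_RGB2HSV).astype(float); V=hs[...,2]; S=hs[...,1]
# walk columns (u): vertical profile; lever = low saturation, rail = darker than bed
def lv(p):w=p[:2]-PIV;return np.array([np.cos(t)*w[0]+np.sin(t)*w[1],-np.sin(t)*w[0]+np.cos(t)*w[1]])*1e3
def prof(x,y,z): return proj(T,L(FA,x/1e3,y/1e3,z))
def edge(C,x0,x1,y,z):
    xs=np.arange(x0,x1,.5); uv=np.array([prof(x,y,z) for x in xs]).astype(np.float32)
    g=np.gradient(cv2.GaussianBlur(cv2.remap(C.astype(np.float32),uv[:,:1],uv[:,1:],cv2.INTER_LINEAR),(1,9),0)[:,0])
    w=np.abs(g)[4:-4]; i=w.argmax()+4; sl=slice(max(i-4,0),i+5); return (xs[sl]*np.abs(g[sl])).sum()/np.abs(g[sl]).sum()
for n,C,x0,x1,z,ys in(("rail outer",V,-52,-34,.038,np.arange(-105,26,5)),("lever/rail",S,-22,-4,.047,np.arange(-105,6,5)),("lever far",S,4,22,.047,np.arange(-105,6,5))):
    e=np.array([edge(C,x0,x1,y,z) for y in ys]); k=np.abs(e-np.median(e))<4
    p=np.polyfit(ys[k],e[k],1); print(n,"slope %.4f at-45 %.1f rms %.2f n%d"%(p[0],np.polyval(p,-45),np.std(e[k]-np.polyval(p,ys[k])),k.sum()))
```

```text
rail outer slope -0.0100 at-45 -44.6 rms 0.40 n27
lever/rail slope -0.0100 at-45 -12.3 rms 0.25 n23
lever far slope -0.0107 at-45 13.1 rms 0.22 n23
```

Rail and fence are parallel within 0.001 rad, and both pushes ended on solid contact. Handing in.

```bash
python3 -c "
from h import *
print(bot.finish_job(),bot.current_time())"
```

```text
the job is handed in; nothing more can be done
the job is handed in; nothing more can be done
```

I handed the job in at about 50 s: the fence is locked in the 30° notch with the pin home, and the rail lies against the fence and the end stop; no verdict came back.

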